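# Shut the degassing chamber and crack its bleed screw a quarter turn

### The job

Press the clear lid of the vacuum chamber down until it snaps fully shut past its catch. Then turn the brass thumbscrew on the lid clockwise until it seats, snug but not forced, and back it off a quarter turn from there. Finish still holding the thumbscrew between the fingers at that setting, a hand on the bleed for when the pump starts, and leave the jar, the carton and the spatula where they are.

Things in the scene. Friction and masses are not known exactly. Their poses are not given: they have to be found in the camera images.
- chamber: aluminium vacuum box, fixed on the table, 200 (x) by 220 (y) by 105 mm high, open at the top, a plaster mould inside; origin at the centre of its underside, z up. Its front (own -x) faces the robot within 0.35 rad. A gauge with a 60 mm dial is on its right wall (-y), a pump port on its left (+y), both below the rim
- lid (a joint): angle of the clear acrylic lid (220 x 220 x 12 mm, 0.7 kg), rad: 0 shut, grows as its front edge lifts; starts 0.5 to 1.0. Hinged along the chamber's far top edge; the front edge overhangs the front wall by 20 mm. Stiff hinge, 0.9 N m: stays where left. A sprung roller catch in the front wall resists below about 0.05 rad (some 8 N at the lip), then snaps the lid shut and keeps it
- lid_hinge (a point): middle of the lid's hinge axis, level with the lid's underside; the axis is parallel to the chamber's y; x 100 mm and z 108 mm in the chamber's frame
- lid_lip (a point): point on the lid's upper face at the middle of its front edge, 15 mm in from the edge, where to press: 205 mm from the hinge axis along the lid and 12 mm (the lid's thickness) above its underside
- thumbscrew: brass thumbscrew of the bleed valve in the middle of the lid, 105 mm from the hinge axis: flat ears 42 mm long (own x), 9 mm thick (own y), 22 mm high; origin on its axis under the ears, 35 mm above the lid's upper face. Below are a stem 9 mm across and a hexagonal valve body 27 mm across, 24 mm high. Turns about own z, does not rise. Nothing else stands on the lid
- screw_grip (a point): on the thumbscrew's axis at mid-height of the ears, 47 mm above the lid's upper face, 167 mm above the table when the lid is shut: where to grip, with the fingers closing across the 9 mm
- bleed_stem (a joint): angle of the thumbscrew from its seat, rad: 0 just seated (ears then along the chamber's y), grows anticlockwise from above (opening); starts 0.6 to 2.2, range to 6.28. Drag 0.05 N m; stays where left. At 0 it meets a nylon seat that gives about 0.02 rad per 0.1 N m: 0.2 to 0.4 N m is snug, over 1 N m (0.2 rad beyond 0) is forced
- jar: bystander: clear screw-top jar, 68 mm across, 105 mm high; origin at the centre of its underside
- carton: bystander: small cardboard carton 130 by 100 by 75 mm; origin at the centre of its underside
- spatula: bystander: wooden-handled spatula 190 mm long lying along its own x; origin on its underside

How it is judged (in metres and radians):
On the way, in this order (a step that is already met when the one before it is completed fails the run):
1. the lid is pressed fully shut, past its catch (value of joint lid below 0.012 rad), for 0.2 s.
2. with the lid shut, the thumbscrew is turned in until it seats (value of joint bleed_stem below 0.03 rad and value of joint lid below 0.012 rad), for 0.2 s.
At the end, for the whole second after the job is handed in: the lid is fully shut (within 0.012 rad), the thumbscrew stands a quarter turn open from its seat (1.57 rad, give or take 0.3), at rest, and is still held by the fingers (more than 5 N, the fingers centred on it within 15 mm) (value of joint lid below 0.012 rad and value of joint bleed_stem between 1.27 and 1.87 rad and velocity of joint bleed_stem between -0.05 and 0.05 rad/s and contact force between the fingers and thumbscrew above 5 N and horizontal distance between the grasp point and screw_grip below 0.015 m); the arm keeps its last pose, push and grip.
It fails at once if the thumbscrew is forced into its seat (more than 0.2 rad beyond it, over 1 N m) (value of joint bleed_stem below -0.2 rad).
It fails at once if the jar is moved more than 30 mm (distance of jar from where it was at the start of the episode above 0.03 m).
It fails at once if the carton is moved more than 30 mm (distance of carton from where it was at the start of the episode above 0.03 m).
It fails at once if the spatula is moved more than 30 mm (distance of spatula from where it was at the start of the episode above 0.03 m).
It also fails if it takes over 64 s, if anything falls off the work surface, if the arm or the gripper's body presses on something with over 40 N, if the wrist force passes 120 N, or if a joint passes its speed limit or range.

### The arm

A 6-joint arm with a two-finger parallel gripper is mounted at the origin on the work surface. World frame = base frame: x ahead of the robot, y to its left, z up, the work surface at z = 0. Lengths are in mm, angles in rad, forces in N, time in s.
With the tool pointing down it reaches from about 400 to 925 mm from the base axis. Payload 12.5 kg.
Tool frame: the origin (TCP) lies midway between the tips of the shut fingers; the grasp point (between the pads) lies 19 mm behind it (env.pinch_z is the z of the grasp point in the tool frame, in mm); z points along the fingers, y is the line along which they close (so a half turn about z gives the same grasp; the last joint's range is limited). The gripper opens to 95 mm and grips with 3 to 60 N. Pads are 20 mm wide; open, the fingers measure 119 mm over their backs; the gripper's body (75 mm by 180 mm) begins 59 mm behind the grasp point.
Start: joints at [1.156, 0.491, 1.559, -0, 1.092, -0.106], TCP at [189.932, 595.463, 187.061] pointing down, gripper open.
Joint ranges: [-3.1, 3.1], [-0.84, 2.19], [0.05, 2.79], [-1.13, 4.28], [0.06, 2.93], [-2.69, 2.69]. Speed limits (rad/s): [2.22, 2.22, 2.79, 3.14, 3.14, 3.14].

### API

Orientations are given as [roll, pitch, yaw] about the fixed x, y, z axes, in that order (R = Rz(yaw) Ry(pitch) Rx(roll)).
In Python, from cell import env, eyes gives the robot as it stands.
- The arm moves only by the shell command python3 -m inch 'ROWS'. ROWS is JSON, a list of rows, each a list of 3 entries, a list of its own where there are three numbers: the shift along the tool's x, y, z in units of 60 mm (1.0 is 60 mm), then the turn about the tool's z in units of 5 degrees (1.0 is 5 degrees), then the closure, from -1 (fully open) to 1 (shut). In form: [[[tx, ty, tz], turn, claw], ...]. A call has exactly 10 rows; each row shifts and turns the commanded pose from where the row before left it, along the tool's axes as they then stand; what a row does not reach is not made up. A row lasts 1/8 s, in which the tool goes at most 62.5 mm and 10.7 degrees, less where a joint would pass 70% of its speed; a pose out of reach is approached as far as the arm can. A call is refused whole if a number of a shift passes 1 or a number of a turn 1, either way. A call with a gripper value outside its range is refused whole. The fingers move at their own pace and stop on an object; the grip force is fixed at half the most. Time passes only in rows, so rows that do not move let the fingers close, or fill a call up. It gives the time, the measured TCP pose, the force, the opening and the grip force at its end, in the units of the state.
- env.state(): the state, without advancing time (a new reading comes with each control period).
- eyes.read_camera(name): name is "side" or "top"; returns a dict with "pixels" (480x640x3 uint8, red, green, blue), "fx", "fy", "cx", "cy" (pixels), "distortion" ([k1, k2, p1, p2, k3] as OpenCV has them; the pictures are not rectified), "extrinsics" (4x4, takes a point from world to camera coordinates). Camera axes: x right, y down, z forward; pixel columns grow to the right and rows downward; lengths in mm; the calibration is good to about 2 mm. A picture is of the moment at which its call begins. There is no depth.
- env.job_done(): hands the job in; it is judged then, once.
Trained networks look in a picture, given as the dict that the camera call returned (one of the last four; its "shot" number tells which), for a name from the list of things; names that differ only in an ending like _2 or _b are one class to them, and where a whole thing is asked for, a point or a joint stands for the part that bears it (a point fixed in the world has none). Each returns a list of dicts, best first, with "score" (0 to 1); they miss things now and then, are a little off and sometimes report something else, mostly with a low value. They report only what shows in the picture. A call takes as long as a camera call.
- eyes.boxes_of(name, picture): "centre" ([row, column] in pixels, amid what is visible of it).
- eyes.cut_out(name, picture): "mask" (480x640 bool, what is visible of it) and "centre" ([row, column] in pixels, amid what is visible of it).
- eyes.spot_point(name, picture): "centre" ([row, column] in pixels: a listed point, or the origin of a listed thing).
The state is a dict: "t": time; "joints": joint angles; "qvel": joint speeds; "tau": joint torques, N m; "eef_pos": TCP position; "tcp_rot": TCP orientation; "ft_force": force on the tool from outside, world axes, zero at the start; "moment": the same for the moment, N m; "opening": opening from 0.0 (shut) to 1.0 (fully open); "grip_force": force on a finger pad.
Only numpy, scipy, OpenCV 4.12 (cv2) and the standard library are available. Lean on these libraries where they do the work, as an engineer would, in place of code of your own. Each camera call takes 0.05 s, during which the arm holds its last target. There are 200 camera calls.

## Working session

There is one attempt and no reset: what is moved stays moved. The work goes in short steps, Python scripts to look and compute and a shell command to move; the robot and the scene stay as the last step left them, time stands still between calls to the robot, and variables do not carry over. Pictures are saved under pics/ and viewed, at most 10 in all, crops included, and the job is handed in when it is done.

```bash
ls; mkdir -p pics
cat > h.py <<'E'
import numpy as np, cv2
from cell import env, eyes
def K(p): return np.array([[p["fx"],0,p["cx"]],[0,p["fy"],p["cy"]],[0,0,1.]])
def ray(p,rc):
    u=cv2.undistortPoints(np.array([[[rc[1],rc[0]]]],float),K(p),np.array(p["distortion"]))[0,0]
    E=np.array(p["extrinsics"]); R=E[:3,:3]
    d=R.T@np.array([u[0],u[1],1]); return -R.T@E[:3,3], d/np.linalg.norm(d)
def proj(p,X):
    E=np.array(p["extrinsics"]); r,_=cv2.Rodrigues(E[:3,:3])
    q=cv2.projectPoints(np.array(X,float).reshape(-1,1,3),r,E[:3,3],K(p),np.array(p["distortion"]))[0][:,0]
    return q[:,::-1]
def tri(rs):
    A=sum(np.eye(3)-np.outer(d,d) for o,d in rs); b=sum((np.eye(3)-np.outer(d,d))@o for o,d in rs)
    return np.linalg.solve(A,b)
E
python3 - <<'E'
from h import *
print(env.state(), env.pinch_z)
P={n:eyes.read_camera(n) for n in("side","top")}
cv2.imwrite("pics/a.png",cv2.resize(np.hstack([P["side"]["pixels"],P["top"]["pixels"]])[:,:,::-1],(800,300)))
cv2.imwrite("pics/s.png",P["side"]["pixels"][:,:,::-1]);cv2.imwrite("pics/t.png",P["top"]["pixels"][:,:,::-1])
for n in ["chamber","lid_hinge","lid_lip","thumbscrew","screw_grip","jar","carton","spatula"]:
    r=[]
    for c in P:
        d=eyes.spot_point(n,P[c])
        print(n,c,[(np.round(x["centre"]).tolist(),round(x["score"],2)) for x in d[:2]])
        if d: r.append(ray(P[c],d[0]["centre"]))
    if len(r)==2: print("   ",tri(r).round(1))
for c in P: print(c,np.linalg.inv(np.array(P[c]["extrinsics"])).round(2).tolist())
E
```

```text
pics
{'t': 0.0, 'joints': array([ 1.15639736e+00,  4.91549182e-01,  1.55945903e+00, -1.45084077e-05,
        1.09173706e+00, -1.05643070e-01]), 'qvel': array([-0.00053254, -0.00085665,  0.00146978,  0.00266614,  0.00058755,
       -0.00025734]), 'tau': array([ 9.04128992e-04, -6.12650156e+01, -2.58186346e+01,  6.92886324e-02,
        4.82448132e-02, -1.12094701e-04]), 'eef_pos': array([189.81084696, 595.17486354, 186.46492763]), 'tcp_rot': array([-3.14044510e+00, -1.08744162e-04,  2.83284339e+00]), 'ft_force': array([-0.26974213, -1.17367242, -0.23984745]), 'moment': array([ 0.04557348, -0.01205522, -0.02970606]), 'grip_force': 0.0, 'opening': 0.9986450855250427} -18.8
chamber side [([332.0, 341.0], 0.86)]
chamber top []
lid_hinge side [([293.0, 396.0], 0.8)]
lid_hinge top [([197.0, 389.0], 0.92), ([219.0, 394.0], 0.43)]
    [ 645.2 -104.4  107.4]
lid_lip side [([256.0, 300.0], 0.62)]
lid_lip top [([280.0, 386.0], 0.67)]
    [474.2 -75.  233. ]
thumbscrew side [([260.0, 362.0], 0.7)]
thumbscrew top [([223.0, 392.0], 0.56), ([280.0, 387.0], 0.2)]
    [575.8 -91.4 206.7]
screw_grip side [([258.0, 372.0], 0.83)]
screw_grip top [([220.0, 395.0], 0.69)]
    [585.1 -96.9 211.9]
jar side [([264.0, 270.0], 0.76)]
jar top [([295.0, 268.0], 0.96)]
    [455.1 139.6  -1.3]
carton side [([247.0, 352.0], 0.28)]
carton top [([280.0, 514.0], 0.75)]
    [ 482.9 -223.9  390.5]
spatula side [([243.0, 348.0], 0.8)]
spatula top [([209.0, 268.0], 0.97), ([222.0, 390.0], 0.31)]
    [643.2 143.6   1.7]
side [[0.95, -0.22, 0.22, 343.81], [-0.31, -0.67, 0.68, -607.26], [-0.0, -0.71, -0.7, 807.86], [0.0, 0.0, 0.0, 1.0]]
top [[0.01, -0.99, 0.15, 425.98], [-1.0, -0.01, -0.02, 53.89], [0.02, -0.15, -0.99, 1002.12], [0.0, 0.0, 0.0, 1.0]]
```

View pics/s.png

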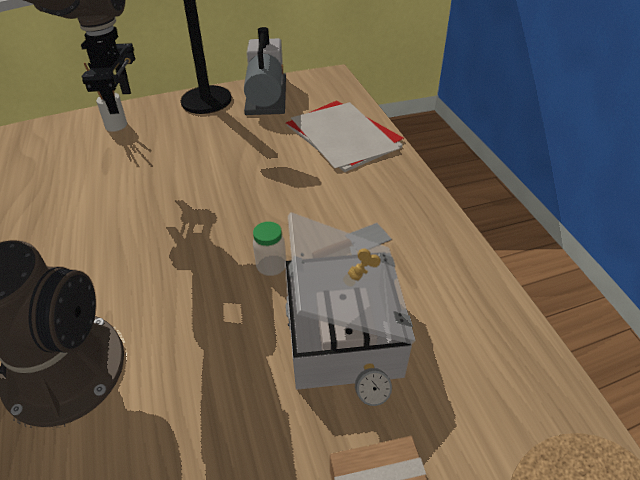

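View pics/t.png

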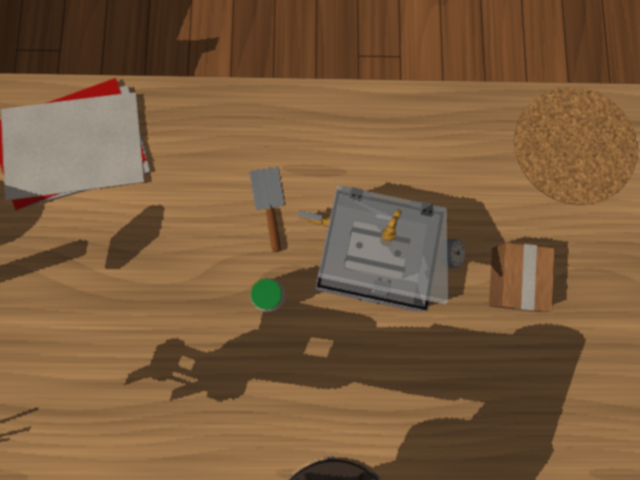

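The side view shows the lid open, with the lip edge near (215–340, 290–410) and the brass screw around (263, 365). The top view shows the chamber rotated slightly, its back edge running from (188, 335) to (210, 447). The jar and spatula are to its left and the carton to its right. Next I'll fit the chamber pose and lid angle.

```bash
cat >> h.py <<'E'
from scipy.optimize import least_squares
def pts(v):
    x,y,psi,th=v
    R=lambda p: np.array([x+np.cos(psi)*p[0]-np.sin(psi)*p[1], y+np.sin(psi)*p[0]+np.cos(psi)*p[1], p[2]])
    L=lambda a,h: R([100-a*np.cos(th)+h*np.sin(th)*1, 0, 108+a*np.sin(th)+h*np.cos(th)])
    return dict(chamber=R([0,0,0]),lid_hinge=R([100,0,108]),lid_lip=L(205,12),thumbscrew=L(105,47),screw_grip=L(105,59))
def fit(P,v0,names=("chamber","lid_hinge","lid_lip","thumbscrew","screw_grip"),fixth=None):
    obs=[(n,c,np.array(d[0]["centre"]),d[0]["score"]) for n in names for c in P for d in [eyes.spot_point(n,P[c])] if d]
    f=lambda v:np.concatenate([s*(proj(P[c],pts(v if fixth is None else [*v[:3],fixth])[n])[0]-o) for n,c,o,s in obs])
    r=least_squares(f,v0,loss="soft_l1"); v=r.x
    if fixth is not None: v[3]=fixth
    for n,c,o,s in obs: print(n,c,round(s,2),(proj(P[c],pts(v)[n])[0]-o).round(1))
    return v
E
python3 - <<'E'
from h import *
P={n:eyes.read_camera(n) for n in("side","top")}
v=fit(P,[545,-87,-.18,.57]); print(v.round(3))
for k,x in pts(v).items(): print(k,x.round(1))
from math import *
x,y,psi,_=v
for th in np.linspace(v[3],0,6):
    print(round(th,2),pts([x,y,psi,th])["lid_lip"].round(1))
q=proj(P["top"],[pts(v)[k] for k in("lid_hinge","lid_lip")]);print(q)
R=np.array([[cos(psi),-sin(psi)],[sin(psi),cos(psi)]])
for c in P:
    im=P[c]["pixels"][:,:,::-1].copy()
    cs=[np.r_[R@[a,b]+v[:2],105] for a,b in((-100,-110),(100,-110),(100,110),(-100,110))]
    w=lambda X:tuple(int(t) for t in proj(P[c],X)[0][::-1].round())
    for i in range(4): cv2.line(im,w(cs[i]),w(cs[i-1]),(0,0,255),1)
    for X in pts(v).values(): cv2.circle(im,w(X),3,(255,0,255),1)
    r0,c0=proj(P[c],pts(v)["lid_hinge"])[0].astype(int)
    im=im[max(r0-120,0):r0+140,c0-140:c0+120]
    globals()["im_"+c]=cv2.resize(im,(400,400*im.shape[0]//im.shape[1]))
h=min(im_side.shape[0],im_top.shape[0]); cv2.imwrite("pics/fit.png",np.hstack([im_side[:h],im_top[:h]]))
E
```

```text
chamber side 0.81 [-0.8 -1.8]
lid_hinge top 0.7 [ 0.2 -1.1]
lid_lip side 0.94 [0.6 0.8]
lid_lip top 0.9 [ 0.5 -0.8]
thumbscrew side 0.57 [-0.4  0.4]
thumbscrew top 0.57 [-1.8  1.6]
screw_grip side 0.59 [ 0.5 -1.1]
screw_grip top 0.67 [-0.6  2.6]
[ 5.42707e+02 -8.93980e+01 -1.31000e-01  5.54000e-01]
chamber [542.7 -89.4   0. ]
lid_hinge [ 641.8 -102.5  108. ]
lid_lip [475.3 -80.5 226. ]
thumbscrew [577.8 -94.  203.2]
screw_grip [584.1 -94.9 213.4]
0.55 [475.3 -80.5 226. ]
0.44 [463.3 -78.9 206.7]
0.33 [453.6 -77.6 186.2]
0.22 [446.2 -76.6 164.8]
0.11 [441.2 -76.  142.6]
0.0 [438.6 -75.6 120. ]
[[199.87850923 388.09670023]
 [280.20241841 388.61811178]]
```

View pics/fit.png

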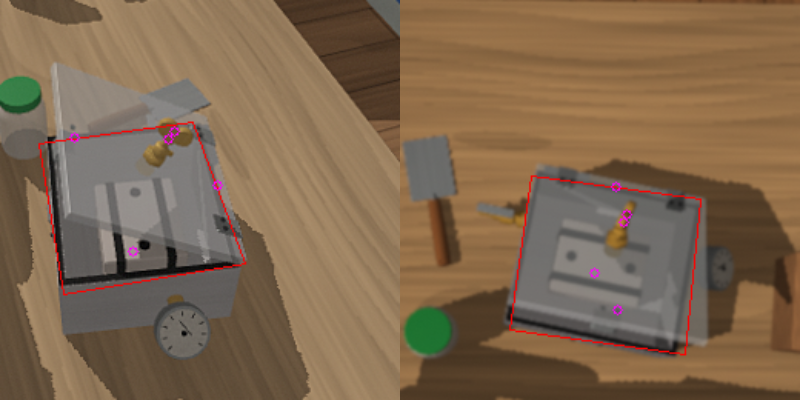

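The fit is within a few pixels, though the box's real yaw is nearer −0.2. That is good enough for pressing. I'll move above the lip with the fingers shut.

```bash
python3 -m inch '[[[0,0,-0.45],0,1],[[-0.1,-0.1,-0.45],0,1],[[-0.4,-0.45,-0.45],0,1],[[-0.45,-0.5,0],0,1],[[-0.45,-0.55,0],0,1],[[-0.45,-0.55,0],0,1],[[-0.45,-0.55,0],0,1],[[-0.45,-0.55,0],0,1],[[-0.45,-0.55,0],0,1],[[-0.45,-0.55,0],0,1]]'
python3 -m inch '[[[-0.45,-0.55,0],0,1],[[-0.45,-0.55,0],0,1],[[-0.45,-0.55,0],0,1],[[-0.45,-0.55,0],0,1],[[-0.45,-0.55,0],0,1],[[-0.45,-0.55,0],0,1],[[-0.45,-0.55,0],0,1],[[-0.45,-0.5,0],0,1],[[0,0,0],0,1],[[0,0,0],0,1]]'
```

```text
t: 2.75
eef_pos: [319.6, 279.0, 268.2]
tcp_rot: [3.141, 0.0, 2.833]
ft_force: [-0.2, -0.3, 0.4]
opening: 0.023
grip_force: 0.0
t: 4.0
eef_pos: [445.4, -33.7, 267.9]
tcp_rot: [3.141, -0.0, 2.832]
ft_force: [-0.4, 0.4, 0.3]
opening: 0.003
grip_force: 0.0
```

```bash
python3 -m inch '[[[-0.34,-0.27,0],0,1],[[-0.34,-0.27,0],0,1],[[0,0,0.3],0,1],[[0,0,0.3],0,1],[[0,0,0.1],0,1],[[0.09,-0.01,0.16],0,1],[[0.09,-0.01,0.16],0,1],[[0.08,-0.01,0.17],0,1],[[0.08,-0.01,0.17],0,1],[[0,0,0],0,1]]'
```

```text
t: 5.25
eef_pos: [454.1, -73.3, 185.8]
tcp_rot: [3.141, -0.001, 2.833]
ft_force: [0.0, 0.5, 0.5]
opening: 0.005
grip_force: 0.0
```

Run:
```python
from h import *
p=eyes.read_camera("side"); s=cv2.resize(p["pixels"][180:420,200:500,::-1],(600,480)); cv2.imwrite("pics/p1.png",s)
print(env.state()["ft_force"])
```

```text
[-0.29950287 -0.00101558 -0.02692166]
```

View pics/p1.png

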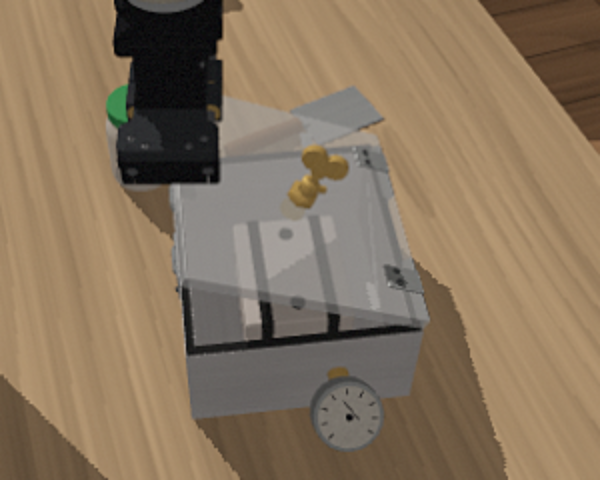

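The gripper, around (180, 170), is over the lip and the lid has come down. I'll carry on along the arc.

```bash
python3 -m inch '[[[0.06,-0.02,0.17],0,1],[[0.06,-0.02,0.17],0,1],[[0.04,-0.01,0.17],0,1],[[0.04,-0.01,0.17],0,1],[[0.03,0,0.12],0,1],[[0.02,0,0.1],0,1],[[0,0,0.08],0,1],[[0,0,0.05],0,1],[[0,0,0.05],0,1],[[0,0,0],0,1]]'; python3 -c "
from h import *
print(env.state()['ft_force'])"
```

```text
t: 6.55
eef_pos: [439.3, -72.3, 121.5]
tcp_rot: [3.141, 0.0, 2.833]
ft_force: [0.3, 0.7, -0.5]
opening: 0.004
grip_force: 0.0
[ 0.25206648  0.67042482 -0.49102479]
```

```bash
python3 -m inch '[[[0,0,0.03],0,1],[[0,0,0.02],0,1],[[0,0,0.02],0,1],[[0,0,0.02],0,1],[[0,0,0],0,1],[[0,0,0],0,1],[[0,0,0],0,1],[[0,0,0],0,1],[[0,0,0],0,1],[[0,0,0],0,1]]'
```

```text
t: 7.8
eef_pos: [439.2, -72.3, 116.2]
tcp_rot: [3.141, 0.0, 2.833]
ft_force: [-0.2, 0.0, -0.4]
opening: 0.002
grip_force: 0.0
```

Run:
```python
from h import *
P={n:eyes.read_camera(n) for n in("side","top")}
a=cv2.resize(P["side"]["pixels"][200:420,250:450,::-1],(400,440)); b=cv2.resize(P["top"]["pixels"][150:370,280:480,::-1],(400,440))
cv2.imwrite("pics/p2.png",np.hstack([a,b]))
v=fit(P,[542,-88,-.18,.1]); print(v.round(3))
```

```text
chamber side 0.59 [-5.7  2. ]
chamber top 0.61 [-4.  -3.1]
lid_hinge top 0.84 [0.8 0.9]
lid_lip side 0.86 [-0.4  1.1]
lid_lip top 0.67 [ 3.  99.9]
thumbscrew side 0.54 [-0.1  0.3]
thumbscrew top 0.67 [0.5 0.8]
screw_grip side 0.55 [ 0.  -2.8]
screw_grip top 0.54 [ 0.1 -4.4]
[ 5.46956e+02 -8.23510e+01 -2.51000e-01  7.70000e-02]
```

View pics/p2.png

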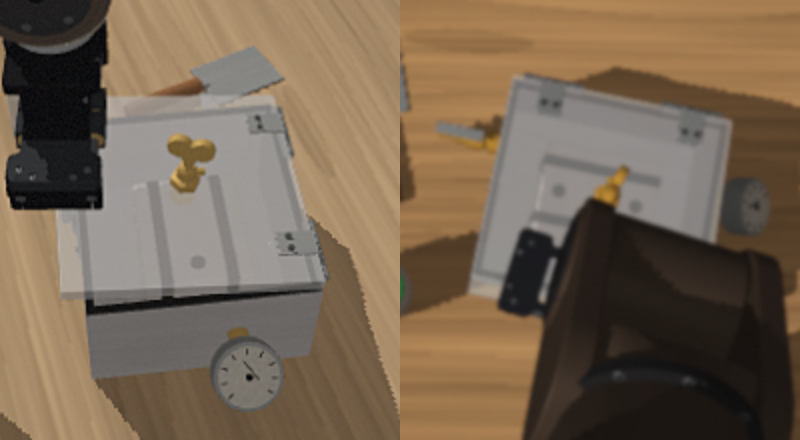

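Run:
```python
from h import *
p=eyes.read_camera("top"); s=eyes.read_camera("side")
def at(p,rc,z):
    o,d=ray(p,rc); return (o+d*(z-o[2])/d[2]).round(1)
print("rim FL,FR top", at(p,(290,318),105),at(p,(309,428),105))
print("lid now: BL,BR,FL top",at(p,(187,337),115),at(p,(210,446),115),at(p,(294,316),130))
print("side lid FR top, BR", at(s,(344,281),130),at(s,(340,412),115))
print("tcp px side, top",proj(s,env.state()["eef_pos"]),proj(p,env.state()["eef_pos"]))
```

```text
rim FL,FR top [463.   35.4 105. ] [ 428.3 -176.6  105. ]
lid now: BL,BR,FL top [ 6.65e+02 -5.00e-01  1.15e+02] [ 621.1 -215.3  115. ] [454.5  39.6 130. ]
side lid FR top, BR [ 412. -159.  130.] [ 623.1 -210.6  115. ]
tcp px side, top [[304.87072492 284.06373195]] [[302.78942545 374.69886494]]
```

Force is about zero at z = 116, yet the lid still seems to be slightly open. I'll lift off, move aside and look.

```bash
python3 -m inch '[[[0,0,-0.1],0,1],[[0,0,-0.2],0,1],[[0,0,-0.3],0,1],[[0,0,-0.5],0,1],[[0,0,-0.5],0,1],[[0.1,0.7,-0.3],0,1],[[0.1,0.8,0],0,1],[[0.1,0.8,0],0,1],[[0,0,0],0,1],[[0,0,0],0,1]]'
python3 - <<'E'
from h import *
P={n:eyes.read_camera(n) for n in("side","top")}
a=cv2.resize(P["side"]["pixels"][200:420,250:450,::-1],(400,440)); b=cv2.resize(P["top"]["pixels"][150:370,280:480,::-1],(400,440))
cv2.imwrite("pics/p3.png",np.hstack([a,b]))
v=fit(P,[542,-88,-.18,.1]); print(v.round(3))
for k,x in pts(v).items(): print(k,x.round(1))
E
```

```text
t: 9.75
eef_pos: [463.8, 64.5, 230.7]
tcp_rot: [3.142, 0.0, 2.834]
ft_force: [-0.7, 0.3, 0.1]
opening: 0.006
grip_force: 0.0
chamber side 0.91 [-1.4  0.8]
chamber top 0.98 [ 1.9 -2.8]
lid_hinge side 0.75 [ 1.4 -1.9]
lid_hinge top 0.84 [0.1 0.2]
lid_lip side 0.98 [1.5 1.6]
lid_lip top 0.57 [ 1.1 -1.6]
thumbscrew side 0.57 [-1.7  2. ]
thumbscrew top 0.67 [1.4 2.6]
screw_grip side 0.61 [-5.6  0.7]
screw_grip top 0.44 [-0.6  1.8]
[ 5.42621e+02 -8.54160e+01 -1.50000e-01  1.34000e-01]
chamber [542.6 -85.4   0. ]
lid_hinge [ 641.5 -100.4  108. ]
lid_lip [442.2 -70.2 147.3]
thumbscrew [544.8 -85.7 168.6]
screw_grip [546.4 -86.  180.5]
```

View pics/p3.png

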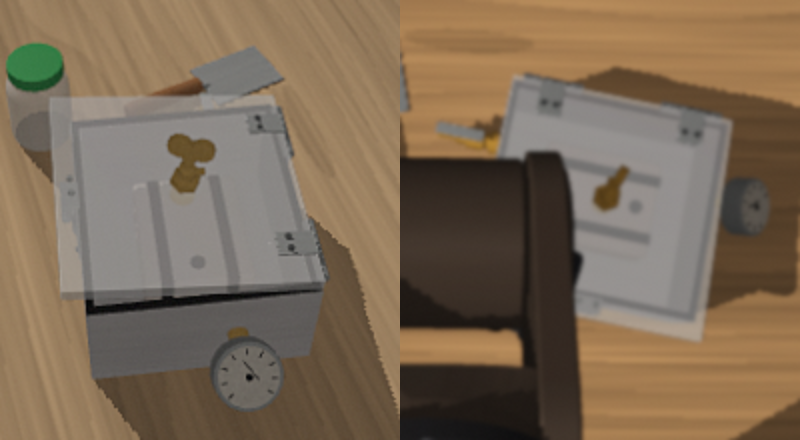

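Run:
```python
from h import *
p=eyes.read_camera("top"); s=eyes.read_camera("side")
def at(p,rc,z):
    o,d=ray(p,rc); return (o+d*(z-o[2])/d[2]).round(1)
for z in(120,130,140): print(z,"top: edge mid,FR",at(p,(302.5,372.5),z),at(p,(320,430.5),z),"side: FL,mid,FR",at(s,(248.5,276),z),at(s,(296,279),z),at(s,(346,281),z))
for n in("lid","lid_lip","thumbscrew"):
  for c in(p,s):
    d=eyes.cut_out(n,c)
    if d:
        m=d[0]["mask"]; r,cc=np.nonzero(m); print(n,d[0]["score"],m.sum(),r.min(),r.max(),cc.min(),cc.max())
```

```text
120 top: edge mid,FR [439.7 -67.6 120. ] [ 407.8 -176.8  120. ] side: FL,mid,FR [459.1  64.1 120. ] [435.2 -53.  120. ] [ 412.  -156.2  120. ]
130 top: edge mid,FR [439.5 -66.2 130. ] [ 408.  -174.2  130. ] side: FL,mid,FR [457.4  54.3 130. ] [433.9 -61.1 130. ] [ 411.  -162.8  130. ]
140 top: edge mid,FR [439.4 -64.8 140. ] [ 408.2 -171.6  140. ] side: FL,mid,FR [455.7  44.6 140. ] [432.5 -69.1 140. ] [ 410.  -169.3  140. ]
lid 0.78 9536 188 321 329 445
lid 0.62 12310 248 349 274 412
lid_lip 0.86 12261 248 349 275 412
thumbscrew 0.8 285 267 282 334 357
```

The lid's real front edge is at x ≈ 436 near y = −70, so the fingertip was on the very edge and slipped off. I'll press 20–25 mm further in.

```bash
python3 -m inch '[[[-0.15,-0.5,0],0,1],[[-0.15,-0.55,0],0,1],[[-0.16,-0.55,0],0,1],[[-0.15,-0.55,0],0,1],[[0,0,0.4],0,1],[[0,0,0.4],0,1],[[0,0,0.35],0,1],[[0,0,0.2],0,1],[[0,0,0.1],0,1],[[0,0,0],0,1]]'
python3 -m inch '[[[0,0,0.1],0,1],[[0,0,0.1],0,1],[[0,0,0.1],0,1],[[0,0,0.05],0,1],[[0,0,0.05],0,1],[[0,0,0],0,1],[[0,0,0],0,1],[[0,0,0],0,1],[[0,0,0],0,1],[[0,0,0],0,1]]'
```

```text
t: 12.0
eef_pos: [459.8, -69.3, 143.3]
tcp_rot: [3.141, 0.0, 2.833]
ft_force: [-0.5, -0.2, 0.1]
opening: 0.009
grip_force: 0.0
t: 13.25
eef_pos: [459.6, -69.3, 119.3]
tcp_rot: [3.142, 0.0, 2.833]
ft_force: [0.5, -0.1, 0.1]
opening: 0.005
grip_force: 0.0
```

```bash
python3 -m inch '[[[0,0,0.02],0,1],[[0,0,0.02],0,1],[[0,0,0.02],0,1],[[0,0,0],0,1],[[0,0,0],0,1],[[0,0,0],0,1],[[0,0,0],0,1],[[0,0,0],0,1],[[0,0,0],0,1],[[0,0,0],0,1]]'
```

```text
t: 14.5
eef_pos: [459.7, -69.4, 115.6]
tcp_rot: [3.141, 0.0, 2.833]
ft_force: [-0.7, -0.4, -0.1]
opening: 0.005
grip_force: 0.0
```

Run:
```python
from h import *
P={n:eyes.read_camera(n) for n in("side","top")}
a=cv2.resize(P["side"]["pixels"][200:400,250:440,::-1],(570,600))
cv2.imwrite("pics/p4.png",a)
v=fit(P,[542,-88,-.18,.1]); print(v.round(3))
```

```text
chamber side 0.87 [-2.6 -0. ]
chamber top 0.68 [ 1.3 -1.4]
lid_hinge side 0.85 [-1.  -0.1]
lid_hinge top 0.94 [-0.5  1.2]
lid_lip side 0.87 [0.2 0.1]
thumbscrew side 0.73 [ 1.4 -3.3]
thumbscrew top 0.49 [1.4 3.8]
screw_grip side 0.65 [-3.   1.2]
screw_grip top 0.46 [-2.5  2.4]
[ 5.44672e+02 -8.73670e+01 -1.74000e-01  1.40000e-01]
```

View pics/p4.png

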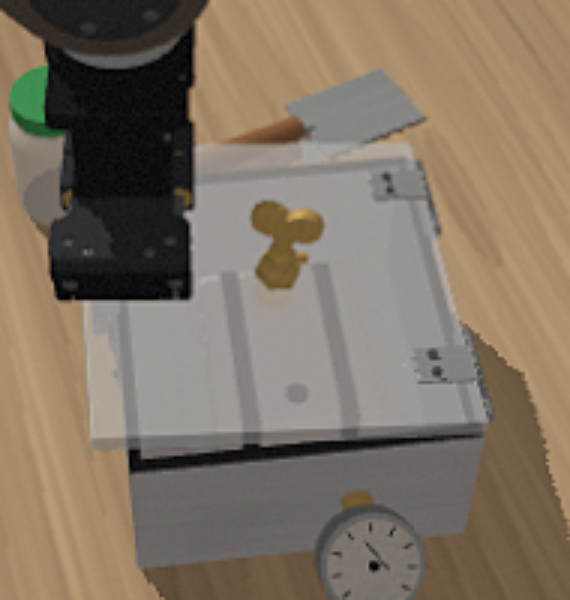

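Run:
```python
from h import *
s=eyes.read_camera("side"); st=env.state(); e=st["eef_pos"]; print(e,st["joints"].round(3),st["tau"].round(2),st["ft_force"],st["moment"])
yw=st["tcp_rot"][2]; tx=np.array([np.cos(yw),np.sin(yw),0]); ty=np.array([np.sin(yw),-np.cos(yw),0])
print("expect body corners (299,269),(299,313)")
for dz in(70,78,90,100):
  print(dz,[proj(s,e+a*37.5*tx+b*90*ty+[0,0,dz])[0].round() .tolist() for a in(1,-1) for b in(1,-1)],[proj(s,e+a*37.5*tx+b*60*ty+[0,0,dz])[0].round() .tolist() for a in(1,-1) for b in(1,-1)])
# shadow-free: dark wedge edges along right wall: rim top vs lid underside
psi=-.2;c=np.array([544,-87]);R=np.array([[np.cos(psi),-np.sin(psi)],[np.sin(psi),np.cos(psi)]])
for z in(105,108): print(z,[proj(s,np.r_[c+R@[a,-110],z])[0].round(1).tolist() for a in(-100,0,100)])
for th in(0,.05,.1,.14):
  print(th,[proj(s,np.r_[c+R@[100-a*np.cos(th),-110],108+a*np.sin(th)])[0].round(1).tolist() for a in(220,100)])
```

```text
[459.65451709 -69.34407354 115.64072459] [-0.292  0.367  2.022  0.     0.753 -1.554] [-0.000e+00 -4.560e+01 -1.865e+01 -2.000e-02  8.000e-02 -0.000e+00] [ 0.23495048  0.43695333 -1.0235874 ] [0.05212612 0.03373674 0.0281657 ]
expect body corners (299,269),(299,313)
70 [[238.0, 274.0], [319.0, 266.0], [237.0, 315.0], [318.0, 315.0]] [[250.0, 273.0], [303.0, 268.0], [249.0, 315.0], [303.0, 315.0]]
78 [[234.0, 274.0], [316.0, 266.0], [234.0, 315.0], [315.0, 315.0]] [[246.0, 272.0], [300.0, 267.0], [246.0, 315.0], [300.0, 315.0]]
90 [[230.0, 273.0], [311.0, 265.0], [229.0, 315.0], [311.0, 314.0]] [[242.0, 272.0], [296.0, 267.0], [241.0, 315.0], [295.0, 315.0]]
100 [[226.0, 273.0], [307.0, 265.0], [225.0, 315.0], [307.0, 314.0]] [[237.0, 271.0], [291.0, 266.0], [237.0, 315.0], [291.0, 314.0]]
105 [[358.3, 291.7], [352.2, 351.9], [345.8, 410.7]]
108 [[357.3, 291.6], [351.2, 352.0], [344.8, 410.9]]
0 [[358.5, 279.4], [351.2, 352.0]]
0.05 [[354.8, 279.1], [349.5, 352.1]]
0.1 [[351.1, 279.1], [347.8, 352.5]]
0.14 [[348.1, 279.4], [346.5, 352.9]]
```

```bash
python3 -m inch '[[[0,0,0.02],0,1],[[0,0,0.02],0,1],[[0,0,0.02],0,1],[[0,0,0.02],0,1],[[0,0,0.02],0,1],[[0,0,0],0,1],[[0,0,0],0,1],[[0,0,0],0,1],[[0,0,0],0,1],[[0,0,0],0,1]]'
python3 - <<'E'
from h import *
P={n:eyes.read_camera(n) for n in("side","top")}
v=fit(P,[544.7,-87.4,-.19,.1]); print(v.round(3)); print(env.state()["tau"].round(1))
E
```

```text
t: 16.4
eef_pos: [459.7, -69.3, 109.6]
tcp_rot: [3.141, 0.0, 2.833]
ft_force: [0.9, 0.7, 1.3]
opening: 0.007
grip_force: 0.0
chamber side 0.65 [ 0.1 -0.3]
chamber top 0.74 [-0.4  0.9]
lid_hinge side 0.72 [-0.7  1.9]
lid_hinge top 0.9 [ 3.2 -0.1]
lid_lip side 0.56 [ 0.5 -0.7]
lid_lip top 0.2 [100.5 -15. ]
thumbscrew side 0.65 [1.8 2.6]
thumbscrew top 0.54 [ 1.3 -0.1]
screw_grip side 0.71 [-2.4 -0.1]
screw_grip top 0.55 [-1.3 -0.7]
[ 5.44679e+02 -8.81550e+01 -1.62000e-01  9.70000e-02]
[ -0.  -45.9 -18.3  -0.    0.1  -0. ]
```

```bash
python3 -m inch '[[[0,0,0.02],0,1],[[0,0,0.02],0,1],[[0,0,0.02],0,1],[[0,0,0.02],0,1],[[0,0,0.02],0,1],[[0,0,0],0,1],[[0,0,0],0,1],[[0,0,0],0,1],[[0,0,0],0,1],[[0,0,0],0,1]]'
python3 - <<'E'
from h import *
P={n:eyes.read_camera(n) for n in("side","top")}
v=fit(P,[544.7,-87.4,-.19,.1]); print(v.round(3)); print(env.state()["ft_force"],env.state()["tau"].round(1))
a=cv2.resize(P["side"]["pixels"][200:400,250:440,::-1],(570,600))
cv2.imwrite("pics/p5.png",a)
E
```

```text
t: 18.25
eef_pos: [459.7, -69.4, 103.6]
tcp_rot: [3.141, 0.0, 2.833]
ft_force: [0.7, -0.1, 0.2]
opening: 0.004
grip_force: 0.0
chamber top 0.91 [-2.2 -0.7]
lid_hinge side 0.55 [ 0.6 -1.2]
lid_hinge top 0.62 [-0.1 -0.2]
lid_lip side 0.9 [ 0. -1.]
thumbscrew side 0.84 [2.4 0.2]
thumbscrew top 0.62 [-1.4  0.8]
screw_grip side 0.55 [-2.5 -2.1]
screw_grip top 0.45 [-1.3  1.3]
[ 5.43782e+02 -8.64830e+01 -1.99000e-01  6.50000e-02]
[-0.32277386 -0.3288851   0.42138547] [  0.  -46.2 -17.9  -0.    0.1   0. ]
```

View pics/p5.png

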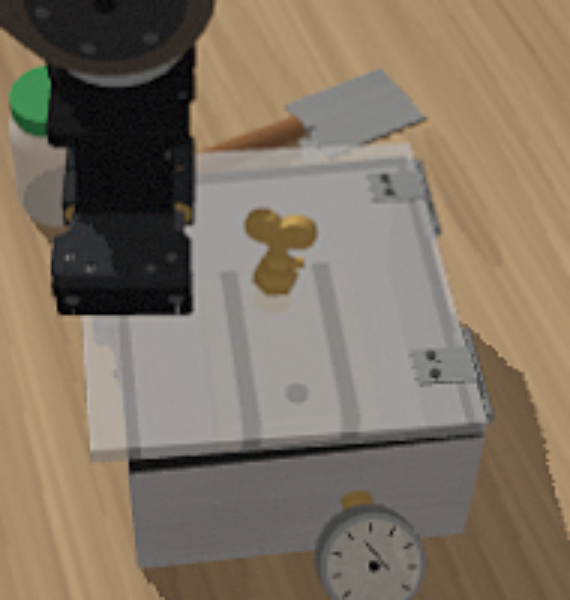

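The lid is following the finger down (0.14, then 0.097, then 0.065 rad). The real contact is therefore about 28 mm above the reported TCP. I'll keep pressing, and contact with the shut lid (z = 120) will give me the true offset.

```bash
python3 -m inch '[[[0,0,0.02],0,1],[[0,0,0.02],0,1],[[0,0,0.02],0,1],[[0,0,0.02],0,1],[[0,0,0.02],0,1],[[0,0,0.02],0,1],[[0,0,0.02],0,1],[[0,0,0],0,1],[[0,0,0],0,1],[[0,0,0],0,1]]'
python3 - <<'E'
from h import *
P={n:eyes.read_camera(n) for n in("side","top")}
v=fit(P,[544.7,-87.4,-.19,.1]); print(v.round(3)); print(env.state()["ft_force"],env.state()["tau"].round(1))
print(proj(P["side"],[[190,595,187],[190,595,215]]))
E
```

```text
t: 20.1
eef_pos: [458.9, -69.2, 95.3]
tcp_rot: [-3.142, -0.001, 2.833]
ft_force: [-5.0, 0.2, 8.0]
opening: 0.007
grip_force: 3.5
chamber side 0.94 [-0.1  0.4]
chamber top 0.74 [-0.3 -6.5]
lid_hinge side 0.92 [ 0.  -1.4]
lid_hinge top 0.88 [-0.  1.]
lid_lip side 0.81 [0.7 1. ]
thumbscrew side 0.56 [-2.1  0.1]
thumbscrew top 0.59 [0.1 1.4]
screw_grip side 0.79 [-0.9 -0.2]
screw_grip top 0.52 [1.4 0.9]
[ 5.43974e+02 -8.37470e+01 -1.85000e-01  1.80000e-02]
[-4.18073346  0.13180747  7.45295579] [  0.1 -43.6 -18.3   0.1  -1.1   0. ]
[[112.25056073 122.37386248]
 [102.53718092 119.49682573]]
```

```bash
python3 -m inch '[[[0,0,0.03],0,1],[[0,0,0.03],0,1],[[0,0,0.02],0,1],[[0,0,0],0,1],[[0,0,0],0,1],[[0,0,0],0,1],[[0,0,0],0,1],[[0,0,0],0,1],[[0,0,0],0,1],[[0,0,0],0,1]]'
python3 - <<'E'
from h import *
P={n:eyes.read_camera(n) for n in("side","top")}
v=fit(P,[544.7,-87.4,-.19,.1]); print(v.round(3)); print(env.state()["ft_force"],env.state()["tau"].round(1))
a=cv2.resize(P["side"]["pixels"][200:400,250:440,::-1],(570,600))
cv2.imwrite("pics/p6.png",a)
E
```

```text
t: 21.95
eef_pos: [459.2, -69.3, 92.2]
tcp_rot: [-3.142, 0.0, 2.833]
ft_force: [-12.1, 2.6, 36.1]
opening: 0.002
grip_force: 17.9
chamber side 0.89 [-1.3  0.3]
chamber top 0.58 [-0.2  0.1]
lid_hinge side 0.79 [-1.2  0.1]
lid_hinge top 0.78 [0.  1.6]
lid_lip side 0.63 [ 0.3 -0. ]
thumbscrew side 0.64 [ 0.1 -0.4]
thumbscrew top 0.61 [1.4 1.6]
screw_grip side 0.56 [-2.5 -2.1]
screw_grip top 0.54 [-1.4  0.9]
[ 5.45181e+02 -8.62770e+01 -2.42000e-01 -5.10000e-02]
[-11.3261069    2.34957098  35.16021562] [ -0.2 -31.1 -16.2   0.2  -3.1  -0. ]
```

View pics/p6.png

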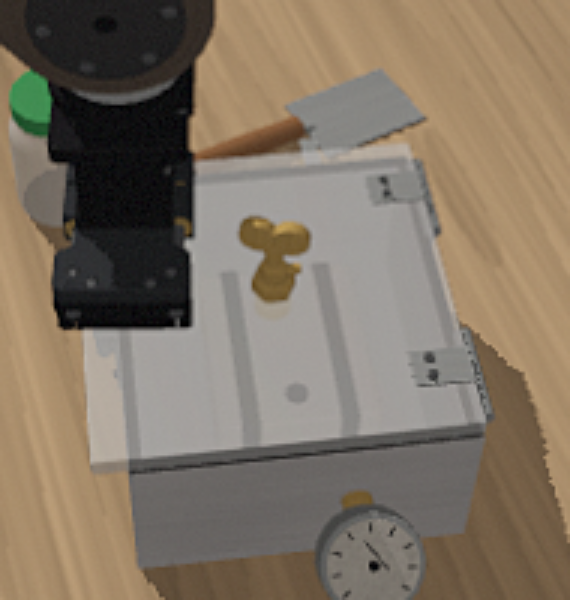

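The lid is now flush: the dark gap along the rim at (140–480, 430–465) has closed. The wrist reads 36 N at a reported z of 92, so the fingertips sit about 26 mm above the reported TCP. I'll lift clear and measure the screw.

```bash
python3 -m inch '[[[0,0,-0.05],0,1],[[0,0,-0.2],0,1],[[0,0,-0.4],0,1],[[0,0,-0.5],0,1],[[0,0,-0.5],0,1],[[0,0.6,0],0,-1],[[0,0.8,0],0,-1],[[0,0.8,0],0,-1],[[0,0,0],0,-1],[[0,0,0],0,-1]]'
cat >> h.py <<'E'
def at(p,rc,z):
    o,d=ray(p,rc); return o+d*(z-o[2])/d[2]
E
python3 - <<'E'
from h import *
s0=cv2.imread("pics/s.png"); g=s0[40:140,80:140].max(2)<40
for r in range(80,125,4): print(r,np.nonzero(s0[r,80:145].max(1)<45)[0]+80)
P={n:eyes.read_camera(n) for n in("side","top")}
V=[]
for i in range(2):
    v=fit(P,[544.7,-87.4,-.19,0],fixth=0.); print(v.round(3),pts(v)["screw_grip"].round(1)); P={n:eyes.read_camera(n) for n in("side","top")}
for c in P:
    d=eyes.cut_out("thumbscrew",P[c])
    if not d: print(c,"none"); continue
    m=d[0]["mask"]; rr,cc=np.nonzero(m); print(c,d[0]["score"],m.sum(),rr.min(),rr.max(),cc.min(),cc.max())
    cv2.imwrite(f"pics/m_{c}.png",m*255)
s=P["side"]; A,B=at(s,(277.3,335.7),166),at(s,(279.3,347.3),166); print("ears",A,B,"dir",np.arctan2(*(B-A)[1::-1]))
# brass pixels from image
for c in P:
    hsv=cv2.cvtColor(P[c]["pixels"],cv2.COLOR_RGB2HSV); r0,c0=proj(P[c],pts(v)["screw_grip"])[0].astype(int)
    w=hsv[r0-25:r0+30,c0-25:c0+25]; m=(w[...,0]>12)&(w[...,0]<28)&(w[...,1]>110)
    print(c,r0-25,c0-25); print("\n".join("".join("#" if t else "." for t in row) for row in m))
E
```

```text
t: 23.8
eef_pos: [499.6, 56.3, 189.5]
tcp_rot: [-3.141, -0.0, 2.834]
ft_force: [0.7, -0.2, 0.4]
opening: 0.475
grip_force: 0.0
80 [ 83  84  85  86  87  88  89  90  91  92  93  94  95  96  97  98  99 100
 101 102 103 104 105 106 107 108 109 110 111 112 113 114 115 116 117 118
 119 120 121 122 123 124 125 126 127]
84 [ 86  87  88  89  90  91  92  93  94  95  96  97  98  99 100 101 102 103
 104 105 106 107 108 111 112 113 114 115 116 120 121 122 123 124 125 126
 127 128]
88 [ 87  88  89  90  91  92  93  94  95  96  97  98  99 100 101 102 103 104
 105 106 107 108 109 110 111 112 113 114 115 121 122 123 124 125 126 127
 128 129]
92 [100 101 102 103 104 105 106 107 108 109 110 111 112 122 123 124 125 126
 127 128 129 130]
96 [102 103 104 105 106 107 108 109 110 111 112 113]
100 [104 105 106 107 108 109 110 111 112 113 114]
104 [106 107 108 109 110 111 112 113 114 115]
108 [108 109 110 111 112 113 114 115 116 117]
112 [110 111 112 113 114 115 116 117 118]
116 []
120 []
124 []
chamber side 0.82 [-3.1  3.3]
chamber top 0.78 [ 0.5 -1.6]
lid_hinge side 0.72 [ 1.3 -1.5]
lid_hinge top 0.95 [ 0.6 
[... 5829 characters left out ...]
....................
..................................................
..................................................
..................................................
..................................................
..................................................
..................................................
..................................................
..................................................
..................................................
..................................................
..................................................[ WARN:0@14.589] global loadsave.cpp:1063 imwrite_ Unsupported depth image for selected encoder is fallbacked to CV_8U.
```

The initial frame agrees: the finger midpoint is at pixel (104, 120), against (112, 122) projected for the reported TCP, so the tips really are about 26 mm higher. I'll refine the ear angle and axis with a silhouette fit.

```bash
cat > sil.py <<'E'
from h import *
def sil(P,x,y,ang):
    out={}
    u=np.array([np.cos(ang),np.sin(ang)]); w=np.array([-u[1],u[0]]); c=np.array([x,y]); S=4
    ex=[np.r_[c+a*21*u+b*4.5*w,z] for a in(-1,1) for b in(-1,1) for z in(155,177)]
    cy=lambda r,z0,z1:[np.r_[c+r*np.array([np.cos(t),np.sin(t)]),z] for t in np.arange(0,6.28,.26) for z in(z0,z1)]
    for n,p in P.items():
        m=np.zeros((480*S,640*S),np.uint8)
        for pts_ in(ex,cy(4.5,144,155),cy(13,120,144)):
            q=proj(p,pts_)[:,::-1]*S+S/2; cv2.fillConvexPoly(m,cv2.convexHull(q.round().astype(np.int32)),255)
        out[n]=cv2.resize(m,(640,480),interpolation=cv2.INTER_AREA)/255.
    return out
def brass(p,x,y):
    hsv=cv2.cvtColor(p["pixels"],cv2.COLOR_RGB2HSV); r0,c0=proj(p,[x,y,155])[0].astype(int)
    m=np.zeros((480,640)); sl=np.s_[r0-22:r0+26,c0-22:c0+22]; w=hsv[sl]
    m[sl]=(w[...,0]>12)&(w[...,0]<28)&(w[...,1]>110); return m
def fits(P,x0,y0,angs):
    B={n:brass(p,x0,y0) for n,p in P.items()}; best=[]
    from scipy.optimize import minimize
    cost=lambda v:sum(np.abs(B[n]-m).sum()/max(B[n].sum(),1) for n,m in sil(P,*v).items())
    for a in angs:
        r=minimize(cost,[x0,y0,a],method="Nelder-Mead",options=dict(maxiter=70,initial_simplex=[[x0,y0,a],[x0+5,y0,a],[x0,y0+5,a],[x0,y0,a+.2]]))
        best.append((round(r.fun,3),r.x.round(2).tolist()))
    return sorted(best)
E
python3 - <<'E'
from sil import *
P={n:eyes.read_camera(n) for n in("side","top")}
for n in("side","top"): print(n,fits({n:P[n]},540,-85,[2.3,2.7])[:2])
print(fits(P,540,-85,[2.0,2.4,2.8])); print(env.state()["opening"],env.state()["eef_pos"])
E
```

```text
side [(np.float64(0.392), [540.64, -84.37, 2.29]), (np.float64(0.401), [540.53, -86.0, 2.77])]
top [(np.float64(0.463), [540.22, -83.98, 2.43]), (np.float64(0.467), [540.46, -83.99, 2.48])]
[(np.float64(0.864), [540.48, -84.46, 2.44]), (np.float64(0.867), [540.48, -84.56, 2.42]), (np.float64(0.867), [540.59, -84.42, 2.43])]
0.9972000052437253 [499.76174001  56.40373528 189.40263462]
```

```bash
python3 -m inch '[[[-0.3,-0.5,0],0,-1],[[-0.36,-0.54,0],0,-1],[[-0.4,-0.5,0],0,-1],[[-0.3,-0.5,0],0,-1],[[0,0,0],0.9,-1],[[0,0,0],0.9,-1],[[0,0,0],0.9,-1],[[0,0,0],0.9,-1],[[0,0,0],0.9,-1],[[0,0,0],0,-1]]'
```

```text
t: 26.55
eef_pos: [540.3, -85.0, 189.4]
tcp_rot: [3.142, -0.0, 2.441]
ft_force: [-0.5, 0.6, 0.1]
opening: 0.998
grip_force: 0.0
```

```bash
python3 -m inch '[[[0,0,0.3],0,-1],[[0,0,0.3],0,-1],[[0,0,0.25],0,-1],[[0,0,0.15],0,-1],[[0,0,0.1],0,-1],[[0,0,0],0,-1],[[0,0,0],0,1],[[0,0,0],0,1],[[0,0,0],0,1],[[0,0,0],0,1]]'
python3 -m inch '[[[0,0,0],0,1],[[0,0,0],0,1],[[0,0,0],0,1],[[0,0,0],0,1],[[0,0,0],0,1],[[0,0,0],0,1],[[0,0,0],0,1],[[0,0,0],0,1],[[0,0,0],0,1],[[0,0,0],0,1]]'
python3 -c "
from h import *
s=env.state();print(s['ft_force'],s['moment'])
p=eyes.read_camera('side');cv2.imwrite('pics/g.png',cv2.resize(p['pixels'][200:380,260:440,::-1],(600,600)))"
```

```text
t: 27.8
eef_pos: [540.3, -85.0, 123.5]
tcp_rot: [3.141, 0.0, 2.44]
ft_force: [0.0, 0.8, -0.1]
opening: 0.638
grip_force: 0.0
t: 29.05
eef_pos: [538.5, -85.8, 123.3]
tcp_rot: [-3.138, -0.002, 2.441]
ft_force: [-9.8, -7.8, 4.3]
opening: 0.094
grip_force: 30.0
[-9.81566015 -7.81392963  4.33646979] [-1.37844364  1.76239285  0.03639713]
```

View pics/g.png

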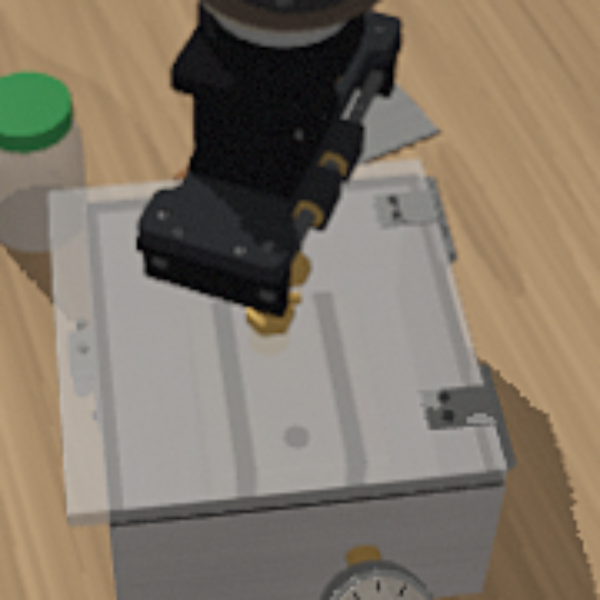

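The screw is gripped: opening 8.9 mm matches the 9 mm ears, grip 30 N, and the lid is flush in the picture, with the brass at (270–300, 265–330) between the fingers. I'll relieve the side load and start turning in.

```bash
python3 -m inch '[[[0,-0.02,0],0,1],[[0,-0.02,0],0,1],[[0,0,0],1,1],[[0,0,0],1,1],[[0,0,0],1,1],[[0,0,0],1,1],[[0,0,0],1,1],[[0,0,0],1,1],[[0,0,0],0,1],[[0,0,0],0,1]]'
python3 -c "
from h import *
s=env.state();print(s['ft_force'],s['moment'])"
```

```text
t: 30.35
eef_pos: [538.2, -86.2, 123.3]
tcp_rot: [-3.141, -0.001, 1.916]
ft_force: [-3.0, 3.6, 2.7]
opening: 0.093
grip_force: 30.0
[-2.97725204  3.59256798  2.69102021] [ 0.52907694  0.70176176 -0.07668988]
```

```bash
python3 -m inch '[[[0,0,0],0.8,1],[[0,0,0],0.8,1],[[0,0,0],0.8,1],[[0,0,0],0.8,1],[[0,0,0],0.8,1],[[0,0,0],0,1],[[0,0,0],0,1],[[0,0,0],0,1],[[0,0,0],0,1],[[0,0,0],0,1]]'
python3 -c "
from h import *
s=env.state();print(s['ft_force'],s['moment'],s['tcp_rot'],s['tau'])"
```

```text
t: 31.6
eef_pos: [537.9, -86.3, 123.3]
tcp_rot: [-3.14, -0.001, 1.567]
ft_force: [-5.8, 3.5, 2.9]
opening: 0.093
grip_force: 30.0
[-5.79111898  3.49873169  2.94197906] [ 0.44994434  0.90043095 -0.0909791 ] [-3.13971971e+00 -9.49863132e-04  1.56749150e+00] [-1.06545713e+00 -5.26193690e+01 -2.35017657e+01 -2.60928534e-01
 -1.41726371e+00 -4.60710365e-02]
```

```bash
python3 -m inch '[[[0,0,0],0.4,1],[[0,0,0],0.4,1],[[0,0,0],0.4,1],[[0,0,0],0.2,1],[[0,0,0],0,1],[[0,0,0],0,1],[[0,0,0],0,1],[[0,0,0],0,1],[[0,0,0],0,1],[[0,0,0],0,1]]'
python3 -c "
from h import *
s=env.state();print(s['ft_force'],s['moment'],s['tcp_rot'],s['tau'])"
```

```text
t: 32.85
eef_pos: [537.8, -86.3, 123.3]
tcp_rot: [-3.139, -0.001, 1.445]
ft_force: [-6.5, 1.9, 4.2]
opening: 0.094
grip_force: 30.0
[-6.54444335  1.91626202  4.21820783] [ 0.38050522  1.01235079 -0.11791347] [-3.13944534e+00 -7.51428334e-04  1.44530042e+00] [-1.00811251e+00 -5.24677670e+01 -2.36758089e+01 -2.15131422e-01
 -1.54179800e+00 -3.84169968e-02]
```

```bash
python3 -m inch '[[[0,0,0],0.4,1],[[0,0,0],0.3,1],[[0,0,0],0,1],[[0,0,0],0,1],[[0,0,0],0,1],[[0,0,0],0,1],[[0,0,0],0,1],[[0,0,0],0,1],[[0,0,0],0,1],[[0,0,0],0,1]]'
python3 -c "
from h import *
s=env.state();print(s['ft_force'],s['moment'],s['tcp_rot'],s['tau'][5])"
```

```text
t: 34.1
eef_pos: [537.7, -86.3, 123.3]
tcp_rot: [-3.139, -0.001, 1.384]
ft_force: [-6.5, 3.0, 3.7]
opening: 0.097
grip_force: 30.0
[-6.53258394  2.95391052  3.70202479] [ 0.42161765  1.06563901 -0.02888654] [-3.13923292e+00 -5.82098128e-04  1.38420994e+00] -0.0451615231577307
```

```bash
python3 -m inch '[[[0,0,0],0.3,1],[[0,0,0],0.3,1],[[0,0,0],0,1],[[0,0,0],0,1],[[0,0,0],0,1],[[0,0,0],0,1],[[0,0,0],0,1],[[0,0,0],0,1],[[0,0,0],0,1],[[0,0,0],0,1]]'
python3 -c "
from h import *
s=env.state();print(s['ft_force'],s['moment'],s['tcp_rot'],s['tau'][5])"
```

```text
t: 35.35
eef_pos: [537.7, -86.3, 123.3]
tcp_rot: [-3.139, -0.0, 1.333]
ft_force: [-4.9, 2.8, 3.7]
opening: 0.097
grip_force: 30.3
[-4.94773716  2.7980546   3.66849154] [0.41116569 1.10679077 0.52053516] [-3.13920436e+00 -1.43381699e-04  1.33303439e+00] 0.5394228547811508
```

The moment rises sharply (about 0.55 N m), so the screw is seated and well below forced. Now I'll back off a quarter turn, from the seat yaw of about 1.40 to about 2.97.

```bash
python3 -m inch '[[[0,0,0],-0.5,1],[[0,0,0],-1,1],[[0,0,0],-1,1],[[0,0,0],-1,1],[[0,0,0],-1,1],[[0,0,0],-1,1],[[0,0,0],-1,1],[[0,0,0],-1,1],[[0,0,0],-1,1],[[0,0,0],-1,1]]'
python3 -m inch '[[[0,0,0],-1,1],[[0,0,0],-1,1],[[0,0,0],-1,1],[[0,0,0],-1,1],[[0,0,0],-1,1],[[0,0,0],-1,1],[[0,0,0],-1,1],[[0,0,0],-1,1],[[0,0,0],-0.8,1],[[0,0,0],-0.4,1]]'
python3 -c "
from h import *
s=env.state();print(s['ft_force'],s['moment'],s['tcp_rot'],s['tau'][5],s['eef_pos'])"
```

```text
t: 36.6
eef_pos: [538.3, -86.1, 123.3]
tcp_rot: [-3.141, -0.001, 2.164]
ft_force: [-2.7, 3.9, 2.2]
opening: 0.092
grip_force: 30.0
t: 37.85
eef_pos: [538.6, -85.7, 123.3]
tcp_rot: [3.14, -0.001, 2.965]
ft_force: [-0.1, 8.2, 1.7]
opening: 0.089
grip_force: 30.0
[-0.10059559  8.1660613   1.65146787] [ 1.47965549  0.09744661 -0.10420694] [ 3.13981203e+00 -6.37593045e-04  2.96506177e+00] 0.16888455022126436 [538.6366483  -85.65525776 123.34135109]
```

```bash
python3 -m inch '[[[0,0,0],0,1],[[0,0,0],0,1],[[0,0,0],0,1],[[0,0,0],0,1],[[0,0,0],0,1],[[0,0,0],0,1],[[0,0,0],0,1],[[0,0,0],0,1],[[0,0,0],0,1],[[0,0,0],0,1]]'
python3 - <<'E'
from h import *
P={n:eyes.read_camera(n) for n in("side","top")}
print(fit(P,[544.7,-87.4,-.19,.05]).round(3))
for a,c in((0,0),):
    g=P["side"]["pixels"][335:370,293:410:20].max(2); print(g.T.tolist())
E
```

```text
t: 39.1
eef_pos: [538.7, -85.6, 123.4]
tcp_rot: [3.14, -0.001, 2.964]
ft_force: [-0.3, 8.3, 0.9]
opening: 0.089
grip_force: 30.0
chamber side 0.63 [0.7 0.3]
lid_hinge side 0.67 [ 0.6 -0.1]
lid_lip side 0.64 [0.3 2.3]
thumbscrew side 0.56 [ -9.3 -52.6]
[ 5.45621e+02 -9.52870e+01 -1.29000e-01  6.20000e-02]
[[142, 142, 142, 143, 142, 141, 142, 140, 140, 142, 141, 139, 139, 140, 140, 137, 141, 137, 90, 81, 88, 78, 48, 89, 103, 102, 107, 116, 116, 127, 134, 134, 146, 153, 165], [164, 163, 163, 165, 164, 164, 164, 163, 163, 164, 164, 163, 163, 165, 166, 169, 110, 83, 92, 82, 37, 102, 109, 105, 107, 109, 106, 105, 106, 104, 104, 106, 106, 106, 105], [141, 141, 142, 142, 141, 140, 140, 142, 142, 141, 142, 140, 143, 147, 92, 87, 92, 87, 38, 116, 105, 105, 104, 108, 104, 105, 102, 106, 103, 106, 105, 106, 105, 103, 102], [163, 164, 162, 163, 166, 167, 165, 163, 165, 164, 166, 170, 101, 84, 91, 89, 38, 116, 108, 105, 104, 105, 107, 106, 107, 108, 107, 108, 109, 106, 105, 105, 104, 105, 106], [164, 164, 165, 166, 163, 164, 164, 164, 167, 163, 95, 86, 93, 90, 43, 115, 111, 106, 102, 105, 106, 106, 107, 107, 107, 107, 109, 105, 107, 105, 105, 108, 106, 80, 68], [156, 155, 156, 155, 155, 156, 157, 147, 92, 90, 85, 57, 68, 115, 108, 105, 107, 106, 107, 107, 108, 108, 107, 107, 106, 107, 104, 109, 108, 105, 105, 110, 105, 104, 107]]
```

The gap between lid and rim is a uniform one-pixel seam along its whole length, so the lid is shut. The grip is 30 N and nothing is moving, so I'll hand in.

```bash
python3 -c "
from h import *
print(env.job_done()); print(env.state()['t'])"
```

```text
the job is handed in; nothing more can be done
None
the job is handed in; nothing more can be done
```

Job handed in at about 39 s, result not reported: lid shut past its catch, thumbscrew seated at about 0.55 N m (a little over the 0.2–0.4 snug range, well under forced), then backed off to about 1.57 rad by the tool's yaw and still gripped at 30 N; the arm never went near the jar, carton or spatula.

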